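# Shake the chore token out of the box

## Robot

A 6-joint arm with a two-finger parallel gripper is mounted at the origin on a cart in front of the work surface, level with it; the furniture and walls round the work are solid. World frame = base frame: x ahead of the robot, y to its left, z up, the work surface at z = 0. Lengths are in m, angles in rad, forces in N, time in s.
With the tool pointing down it reaches from about 0.3 to 0.95 m from the base axis. Payload 3.1 kg.
Tool frame: the origin (TCP) lies between the finger pads; the fingertips stand 14 mm ahead of it and the grasp point (between the pads) lies 5 mm behind it (robot.tip_reach is the distance from the TCP to the fingertips, in m); z points along the fingers, y is the direction in which the jaws open and shut (so a half turn about z gives the same grasp; the last joint's range is limited). The gripper opens to 85 mm and grips with 20 to 120 N. Pads are 22 mm wide; open, the fingers measure 114 mm over their backs; the gripper's body (76 mm by 85 mm) begins 54 mm behind the grasp point. The pads swing forward as they close: fully open they stand 13 mm farther back than shut.
Start: joints at [-1.185, 0.308, 1.634, -0, 1.2, -0.07], TCP at [0.275, -0.561, 0.245] pointing down, gripper open.
Joint ranges: [-3.06, 3.06], [-0.79, 1.96], [0.05, 2.63], [-1.19, 4.34], [0.05, 2.64], [-2.94, 2.94]. Speed limits (rad/s): [2.79, 2.79, 3.14, 3.14, 3.14, 3.14].

## Interface

Orientations are given as a unit quaternion [w, x, y, z].
In Python, from bench import robot gives the robot as it stands. The module is installed in compiled form; this text tells all that it offers.
- The arm moves only by the tool play_rows, never from a script. Its argument "series" is a list of rows, each a list of 4 numbers: the shift along the tool's x, y, z in mm, then the turn about the tool's z in degrees. A call has 1 to 10 rows; each row is the pose to reach, as a shift and turn from the pose measured when the call began, along the tool's axes at that moment; what a row does not reach only later rows make up. A row lasts 1/10 s, in which the tool goes at most 50 mm and 8.59 degrees, less where a joint would pass 70% of its speed; a pose out of reach is approached as far as the arm can. A call with a gripper value outside its range is refused whole. "gripper" is the gripper command: -1 is shut, 1 is fully open, values between are in proportion, set as the call begins (left out, the last holds). The fingers move at their own pace and stop on an object; "force" is the grip in N (left out, the last holds). Time passes only in rows, so rows that repeat a pose let the fingers close. It gives the time, the measured TCP pose, the force and the opening at its end, in the units of the state.
- robot.state(): the state, without advancing time (a new reading comes with each control period).
- robot.snapshot(name): name is "scene" or "top" or "wrist"; returns the picture (420x560x3 uint8, red, green, blue); there is no depth.
- robot.camera_params(name): a dict with "mtx" (3x3 intrinsics, pixels), "camera_from_world" (4x4, takes a point from world to camera coordinates); the wrist camera has in their place "T_tool_cam" (4x4, takes a point from camera to tool coordinates, whose origin is the TCP and whose axes are the flange's). Camera axes: x right, y up, looking along -z (the intrinsics and any distortion apply to the point x, -y, -z); pixel columns grow to the right and rows downward; lengths in m; the calibration is good to about 2 mm. The wrist camera is an equidistant fisheye: a pixel r from the principal point sees the ray r / f radians off the axis. A picture is of the moment at which its call begins: read the wrist's pose just before it. camera_params takes no time and is no camera call.
- robot.job_done(): hands the job in, once; it reports no verdict.
Trained networks look in the newest picture that a camera, given by its name, has taken for a name from the list of things; names that differ only in an ending like _2 or _b are one class to them, and where a whole thing is asked for, a point or a joint stands for the part that bears it (a point fixed in the world has none). Each returns a list of dicts, best first, with "p" (0 to 1); they miss things now and then, are a little off and sometimes report something else, mostly with a low value. They report only what shows in the picture. A call takes as long as a camera call.
- robot.cut_out(query, camera): "pixels" (420x560 bool, what is visible of it) and "extent" ([left, top, right, bottom] in pixels, round what is visible of it).
- robot.place_of(query, camera): "xy" ([column, row] in pixels: a listed point, or the origin of a listed thing).
The state is a dict: "time": time; "q": joint angles; "dq": joint speeds; "effort": joint torques, N m; "tool_pos": TCP position; "tcp_rot": TCP orientation; "contact_force": force on the tool from outside, world axes, zero at the start; "torque": the same for the moment, N m; "gripper_width": finger opening in m.
Only numpy, scipy, OpenCV 4.12 (cv2) and the standard library are available. Lean on these libraries where they do the work, as an engineer would, in place of code of your own. Each camera call takes 0.05 s, during which the arm holds its last target.

## Task

Draw today's washing-up token: pick up the little chore box that stands slot-down on the chopping board, hold it over the blue bowl and shake or rock it until the red token inside lines up with the slot in the underside and drops into the bowl. The token must not land on the worktop. Then set the box back on the chopping board, slot-down as it was, and leave the bowl and everything else where it is.

Things in the scene. Friction and masses are not known exactly. Their poses are not given: they have to be found in the camera images.
- box_grip (a point): Grip centre of the chore box: loose, upright, 72 mm long (x), 60 mm wide (y), 82 mm high, about 0.22 kg. Its top 36 mm is a solid wooden block to hold; this point is on the middle axis, 14 mm below the top, 68 mm above the underside. Under the block is a closed chamber with clear 4 mm walls, inside 64 x 52 mm, 41 mm high. Box's own axes: x along its length and the slot, y across, z up
- slot (a point): Centre of the slot on the underside of the chore box. The slot goes right through the 5 mm wooden floor of the chamber; it is 58 mm long (box x), 15 mm wide (box y), in the middle. Same axes as box_grip
- token_mid (a point): Centre of the loose red token in the box: flat bar with round ends, 42 mm long (x), 11 wide (y), 9 thick (z), 12 g, smooth: slides when the floor leans over about 23 deg. It starts flat on the chamber floor, crosswise over the slot, and falls through only when lying along the slot. Leaning the box about its x axis makes it slide to a long wall and lie along it, then back across the slot
- bowl: Open round blue ceramic bowl standing on the worktop, loose, 0.6 kg, 170 mm across the rim, 50 mm high; origin at the centre of its underside. Behind the work, wall cabinets hang beyond about x = 0.57 m from 0.48 m above the worktop up: keep the arm and wrist clear of them
- board: Fixed wooden chopping board lying on the worktop, 185 mm (x) by 270 mm (y), 22 mm thick; origin at the centre of its underside. The chore box stands on it
- tin: Food tin, bystander, 75 mm diameter, 110 mm high; origin under its centre
- onion: Red onion, bystander, about 67 mm; origin at its underside
- mug: Grey-green mug, bystander, 88 mm diameter, 106 mm high; origin at its underside
- lemon: Lemon, bystander, 78 x 55 mm; origin at its underside

How it is judged:
By the outcome, as a careful person would: the job done as asked, in the order asked, and still so for the second after the job is handed in, with the robot touching nothing.
It also fails if it takes over 72 s, if anything falls off the work surface, if the arm or the gripper's body presses on something with over 40 N, if the wrist force passes 120 N, or if a joint passes its speed limit or range.

## Working session

There is one attempt and no reset: what is moved stays moved. The work goes in short steps, Python scripts to look and compute and a tool call to move; the robot and the scene stay as the last step left them, time stands still between calls to the robot, and variables do not carry over. Pictures are saved under pics/ and viewed, and the job is handed in when it is done.

Besides the shell and the picture viewer there is one more tool, called after "Call:" as a command line: name --pt "numbers of a row" for each row, then --argument value for the rest. play_rows: Moves the arm, as the interface text tells. Its arguments: {"type":"object","properties":{"series":{"type":"array"},"gripper":{"type":"number"},"force":{"type":"number"}},"required":["series"]}

```bash
mkdir -p pics; cat > h.py <<'E'
import numpy as np, cv2
from bench import robot
from scipy.spatial.transform import Rotation as R
def snap(c,n):
    im=robot.snapshot(c); cv2.imwrite(f'pics/{n}.png',im[:,:,::-1]); return im
def rot(q): return R.from_quat([q[1],q[2],q[3],q[0]]).as_matrix()
def ray(c,uv,st=None):
    P=robot.camera_params(c); K=np.array(P['mtx'])
    if c=='wrist':
        st=st or robot.state()
        T=np.array(P['T_tool_cam']); d=np.array([(uv[0]-K[0,2])/K[0,0],(uv[1]-K[1,2])/K[1,1]]); th=np.linalg.norm(d)
        v=np.array([0,0,1.]) if th<1e-9 else np.array([*(np.sin(th)*d/th),np.cos(th)])
        v=np.array([v[0],-v[1],-v[2]])
        Rt=rot(st['tcp_rot']); return np.array(st['tool_pos'])+Rt@T[:3,3], Rt@T[:3,:3]@v
    M=np.array(P['camera_from_world'])
    v=np.linalg.inv(K)@np.array([uv[0],uv[1],1]); v=np.array([v[0],-v[1],-v[2]])
    return -M[:3,:3].T@M[:3,3], M[:3,:3].T@v
def atz(c,uv,z,st=None):
    o,d=ray(c,uv,st); return o+d*(z-o[2])/d[2]
def proj(c,p):
    P=robot.camera_params(c);K=np.array(P['mtx']);M=np.array(P['camera_from_world'])
    v=M[:3,:3]@p+M[:3,3]; v=np.array([v[0],-v[1],-v[2]]); u=K@v; return u[:2]/u[2]
E
python3 - <<'E'
from h import *
np.set_printoptions(precision=4,suppress=True)
for c in('scene','top'):
    snap(c,c+'0'); print(c,{k:np.array(v).round(3).tolist() if not isinstance(v,str) else v for k,v in robot.camera_params(c).items()})
    for n,z in(('box_grip',.09),('slot',.022),('token_mid',.0315),('bowl',0),('board',0),('tin',0),('onion',0),('mug',0),('lemon',0)):
        r=robot.place_of(n,c)
        print(n,[(round(a['p'],2),np.round(a['xy'],1),atz(c,a['xy'],z)) for a in r[:2]])
s=robot.state();print(s['tcp_rot'],s['time'],rot(s['tcp_rot']),s['contact_force'])
E
```

```text
scene {'mtx': [[444.164, 0.0, 270.68], [0.0, 444.164, 214.896], [0.0, 0.0, 1.0]], 'camera_from_world': [[-0.44, -0.898, -0.024, 0.204], [0.431, -0.234, 0.871, -0.325], [-0.788, 0.373, 0.49, -1.149], [0.0, 0.0, 0.0, 1.0]]}
box_grip []
slot []
token_mid []
bowl [(0.85, array([240.9, 257.5]), array([0.4793, 0.1035, 0.    ]))]
board [(0.54, array([240.3, 258.7]), array([0.4738, 0.108 , 0.    ]))]
tin [(0.94, array([348.8, 202.2]), array([ 0.6357, -0.4398,  0.    ]))]
onion [(0.49, array([373. , 212.8]), array([ 0.5173, -0.4709,  0.    ]))]
mug [(0.66, array([133.4, 270.3]), array([0.5769, 0.4402, 0.    ]))]
lemon [(0.64, array([144.2, 285.5]), array([0.4808, 0.4259, 0.    ]))]
top {'mtx': [[426.093, 0.0, 272.124], [0.0, 426.093, 208.826], [0.0, 0.0, 1.0]], 'camera_from_world': [[0.01, -1.0, 0.007, -0.026], [0.995, 0.01, 0.102, -0.564], [-0.102, 0.006, 0.995, -1.27], [0.0, 0.0, 0.0, 1.0]]}
box_grip [(0.84, array([343.7, 235.9]), array([ 0.481 , -0.2274,  0.09  ]))]
slot [(0.82, array([336.6, 233.8]), array([ 0.4899, -0.2176,  0.022 ]))]
token_mid []
bowl [(0.74, array([229.5, 240.1]), array([0.4682, 0.1105, 0.    ]))]
board [(0.78, array([345.6, 236.6]), array([ 0.4825, -0.249 ,  0.    ]))]
tin [(0.6, array([405.8, 191.2]), array([ 0.6266, -0.4392,  0.    ]))]
onion [(0.95, array([414.5, 226.5]), array([ 0.516 , -0.4639,  0.    ]))]
mug [(0.94, array([129.6, 190.1]), array([0.6209, 0.4253, 0.    ])), (0.63, array([341.4, 236. ]), array([ 0.4843, -0.236 ,  0.    ]))]
lemon [(0.92, array([127.6, 231.1]), array([0.4929, 0.426 , 0.    ])), (0.54, array([415.7, 227.2]), array([ 0.5139, -0.4676,  0.    ]))]
[0.     0.9741 0.2259 0.    ] 1.0 [[ 0.8979  0.4402  0.    ]
 [ 0.4402 -0.8979 -0.0001]
 [-0.      0.0001 -1.    ]] [ 0.0736  0.4403 -0.6941]
```

View pics/scene0.png

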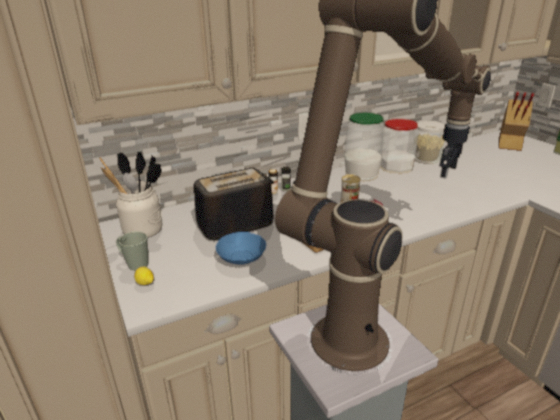

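View pics/top0.png

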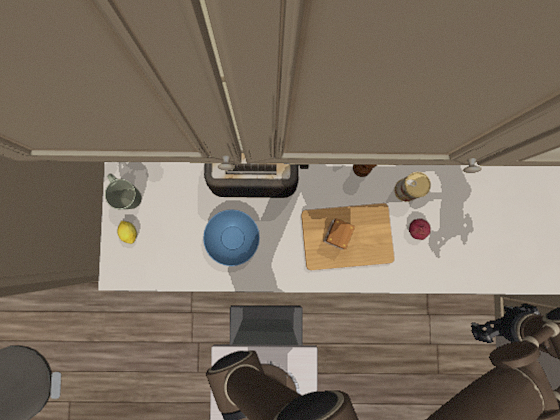

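```bash
python3 - <<'E'
import cv2
a=cv2.imread('pics/top0.png');cv2.imwrite('pics/top0z.png',cv2.resize(a[190:290,290:400],None,fx=6,fy=6,interpolation=cv2.INTER_CUBIC))
a=cv2.imread('pics/scene0.png');cv2.imwrite('pics/scene0z.png',cv2.resize(a[150:270,260:400],None,fx=5,fy=5,interpolation=cv2.INTER_CUBIC))
E
```

```text
(no output)
```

View pics/top0z.png

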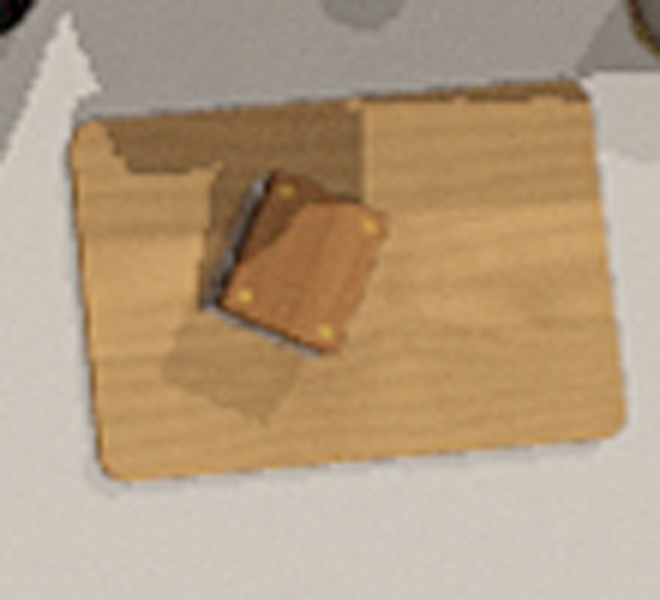

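View pics/scene0z.png

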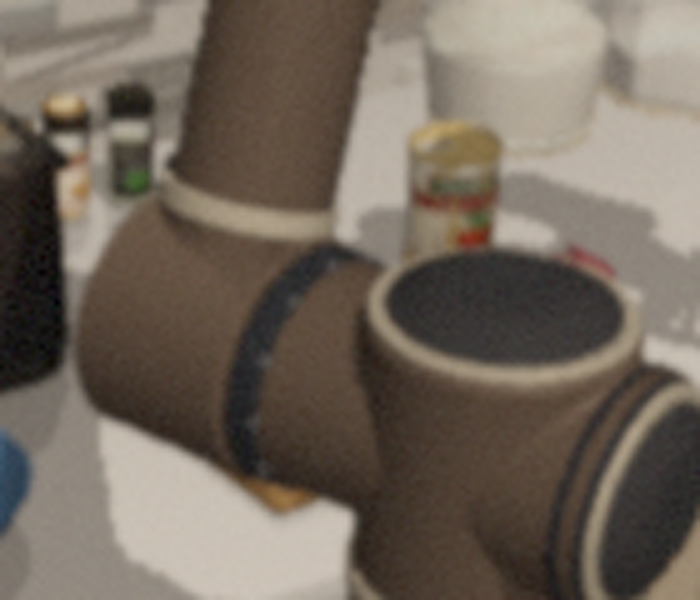

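The top view shows the box at about px (341,235), with its long side running up and slightly right. The bowl is at (231,238). The arm hides the box from the scene camera. The tool can't be tilted by rows, so I'll use a horizontal shake instead. Next I'll measure the box yaw.

```bash
cat >> h.py <<'E'
def totool(p,st=None):
    st=st or robot.state(); return rot(st['tcp_rot']).T@(np.array(p)-np.array(st['tool_pos']))*1000
E
python3 - <<'E'
from h import *
np.set_printoptions(precision=4,suppress=True)
C=[atz('top',(290+u/6,190+v/6),.104)[:2] for u,v in((272,172),(385,215),(333,352),(222,302))]
C=np.array(C);print(C,C.mean(0))
for i in range(4):
    d=C[(i+1)%4]-C[i];print(np.linalg.norm(d),np.degrees(np.arctan2(d[1],d[0])))
# bowl rim fit
r=robot.cut_out('bowl','top')[0];m=r['pixels'];print(r['p'],r['extent'])
ct,_=cv2.findContours(m.astype('uint8'),0,1);ct=max(ct,key=len)[:,0]
P=np.array([atz('top',p,.05)[:2] for p in ct]).astype('f4');print('bowl',cv2.minEnclosingCircle(P),P.mean(0))
print(totool([*C.mean(0),.2]))
E
```

```text
[[ 0.5296 -0.2013]
 [ 0.5096 -0.2552]
 [ 0.4442 -0.2298]
 [ 0.4674 -0.1772]] [ 0.4877 -0.2159]
0.057487962119325095 -110.39876199836341
0.07011179548092628 158.7885760363947
0.05752451030584424 66.2538372172866
0.06675240872715796 -21.199448661160062
0.67 [202.2, 207.7, 261.1, 267.4]
bowl ((0.47572803497314453, 0.10023584961891174), 0.08477229624986649) [0.476  0.1002]
[ 342.8969 -216.5214   45.2926]
```

Call:
play_rows --pt "30 -20 0 3" --pt "70 -45 0 9" --pt "112 -72 0 16" --pt "155 -98 5 23" --pt "198 -125 10 30" --pt "240 -152 15 37" --pt "280 -177 18 42" --pt "315 -199 20 46" --pt "335 -212 20 47.5" --pt "343 -216.5 20 47.5" --gripper 1

```text
time: 2.05
tool_pos: [0.4887, -0.2137, 0.2253]
tcp_rot: [-0.0, 0.983, -0.184, 0.0]
contact_force: [-0.5, -1.0, 0.6]
gripper_width: 0.0854
```

```bash
python3 - <<'E'
from h import *
np.set_printoptions(precision=4,suppress=True)
s=robot.state();snap('wrist','w1')
s=robot.state();Rm=rot(s['tcp_rot']);print(s['time'],s['tool_pos'],Rm,s['q'],s['gripper_width'])
for n,z in(('box_grip',.09),('slot',.022),('token_mid',.0315),('board',0)):
    r=robot.place_of(n,'wrist'); print(n,[(round(a['p'],2),np.round(a['xy'],1),atz('wrist',a['xy'],z)) for a in r[:2]])
print(robot.camera_params('wrist'))
E
```

```text
2.1 [ 0.489  -0.2139  0.2254] [[ 0.9324 -0.3615  0.0008]
 [-0.3615 -0.9324  0.0005]
 [ 0.0006 -0.0007 -1.    ]] [-0.4944  0.1533  1.8673  0.0009  1.1204  1.446 ] 0.08567482338633889
box_grip [(0.9, array([286.4, 205.5]), array([ 0.4873, -0.2192,  0.09  ]))]
slot []
token_mid [(0.61, array([285.6, 202.4]), array([ 0.4758, -0.2166,  0.0315]))]
board [(0.67, array([316.9, 179.3]), array([ 0.4804, -0.2563,  0.    ]))]
{'mtx': array([[325.1923,   0.    , 282.1852],
       [  0.    , 325.1923, 212.3837],
       [  0.    ,   0.    ,   1.    ]]), 'T_tool_cam': array([[ 0.0013,  0.9648,  0.2628,  0.0664],
       [ 1.    , -0.0012, -0.0007,  0.0003],
       [-0.0004,  0.2628, -0.9648, -0.1288],
       [ 0.    ,  0.    ,  0.    ,  1.    ]])}
```

View pics/w1.png

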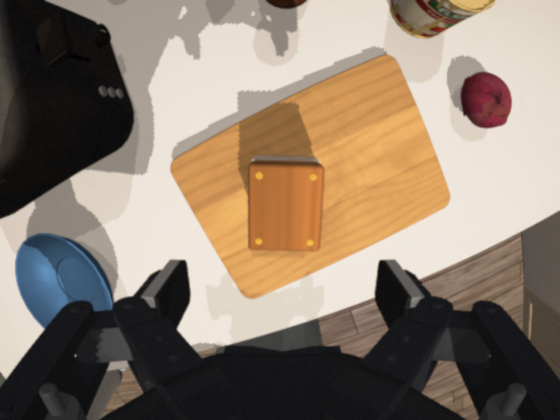

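The wrist view shows the box straight under the fingers. Its top corners are at about (249,162), (323,165), (321,250) and (249,249), nearly in line with the jaws.

```bash
python3 - <<'E'
from h import *
np.set_printoptions(precision=4,suppress=True)
C=np.array([atz('wrist',p,.104) for p in((249,162),(323,165),(321,250),(249,249))])
print(C.mean(0))
for i in range(4):
    d=C[(i+1)%4]-C[i];print(np.linalg.norm(d),np.degrees(np.arctan2(d[1],d[0])))
s=robot.state();a=rot(s['tcp_rot']);print('toolyaw',np.degrees(np.arctan2(a[1,0],a[0,0])))
print(totool([*C.mean(0)[:2],.085]))
E
python3 - <<'E'
import cv2
a=cv2.imread('pics/w1.png');cv2.imwrite('pics/w1z.png',cv2.resize(a[140:270,230:345],None,fx=5,fy=4.5,interpolation=cv2.INTER_CUBIC))
E
```

```text
[ 0.4879 -0.2207  0.104 ]
0.05740047565247107 -113.64315548018581
0.0705380197864082 159.11657475145503
0.05979162679247632 67.71695383636333
0.07188269964263977 -22.828565282442142
toolyaw -21.433514534277624
[  1.9568   3.1266 140.3494]
```

View pics/w1z.png

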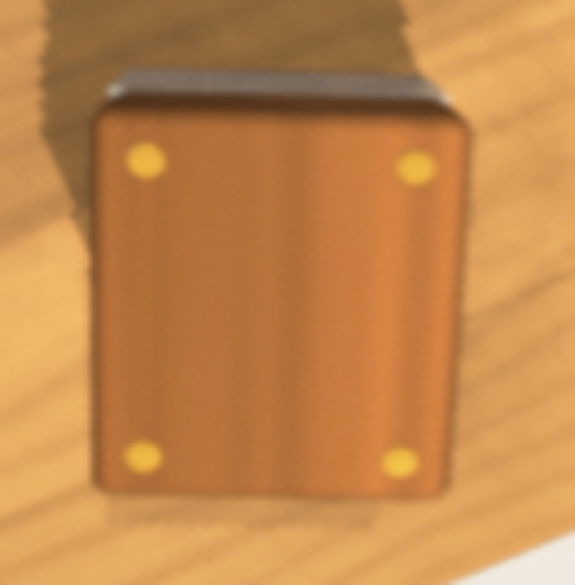

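Call:
play_rows --pt "2 3 15 0.7" --pt "2 3 40 0.7" --pt "2 3 70 0.7" --pt "2 3 98 0.7" --pt "2 3 120 0.7" --pt "2 3 134 0.7" --pt "2 3 140 0.7" --pt "2 3 140 0.7"

```text
time: 3.1
tool_pos: [0.4873, -0.2209, 0.0844]
tcp_rot: [0.0, 0.981, -0.192, -0.001]
contact_force: [0.6, -1.0, 0.6]
gripper_width: 0.0853
```

Call:
play_rows --pt "0 0 0 0" --pt "0 0 0 0" --pt "0 0 0 0" --pt "0 0 0 0" --pt "0 0 0 0" --pt "0 0 0 0" --pt "0 0 0 0" --gripper -1 --force 60

```text
time: 3.8
tool_pos: [0.4888, -0.2216, 0.0861]
tcp_rot: [0.001, 0.981, -0.192, 0.001]
contact_force: [1.1, 0.4, 6.4]
gripper_width: 0.0592
```

```bash
python3 - <<'E'
from h import *
np.set_printoptions(precision=4,suppress=True)
snap('wrist','w2')
s=robot.state();print(s['time'],s['tool_pos'],s['contact_force'],s['gripper_width'])
E
```

```text
3.85 [ 0.4888 -0.2216  0.086 ] [0.7051 0.8461 6.5125] 0.05915053154669123
```

View pics/w2.png

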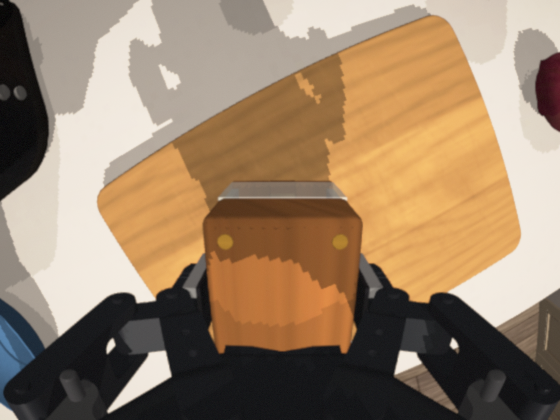

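Call:
play_rows --pt "0 0 -3 0" --pt "0 0 -9 0" --pt "0 0 -18 0" --pt "0 0 -30 0" --pt "0 0 -44 0" --pt "0 0 -57 0" --pt "0 0 -67 0" --pt "0 0 -73 0" --pt "0 0 -75 0" --pt "0 0 -75 0"

```text
time: 4.85
tool_pos: [0.4887, -0.2215, 0.1613]
tcp_rot: [0.001, 0.981, -0.192, 0.001]
contact_force: [0.8, 0.3, -2.7]
gripper_width: 0.0594
```

Call:
play_rows --pt "-2 -4 0 0" --pt "-6 -13 0 0" --pt "-12 -26 0 0" --pt "-20 -44 0 0" --pt "-29 -65 0 0" --pt "-39 -87 0 0" --pt "-49 -109 0 0" --pt "-59 -131 0 0" --pt "-69 -153 0 0" --pt "-79 -175 0 0"

```text
time: 5.85
tool_pos: [0.4807, -0.0275, 0.1606]
tcp_rot: [0.0, 0.981, -0.192, 0.0]
contact_force: [0.6, -0.2, -2.1]
gripper_width: 0.0587
```

```bash
python3 - <<'E'
from h import *
s=robot.state();print(s['time'],s['tool_pos'],s['contact_force'],s['gripper_width'],totool([.476,.1,.16]))
E
```

```text
5.85 [ 0.48072572 -0.02746973  0.16059348] [ 0.61252528 -0.17668859 -2.14171735] 0.0587297072763888 [ -52.44095694 -116.27964011    0.45603174]
```

Call:
play_rows --pt "-10 -22 0 0" --pt "-19 -43 0 0" --pt "-28 -62 0 0" --pt "-36 -80 0 0" --pt "-43 -95 0 0" --pt "-48 -106 0 0" --pt "-51 -113 5 0" --pt "-52 -116 14 0" --pt "-52 -116 22 0" --pt "-52 -116 26 0"

```text
time: 6.85
tool_pos: [0.4752, 0.099, 0.1329]
tcp_rot: [0.001, 0.981, -0.192, -0.001]
contact_force: [0.5, 0.1, -2.2]
gripper_width: 0.0589
```

```bash
python3 - <<'E'
from h import *
snap('wrist','w3');snap('top','t3');snap('scene','s3')
s=robot.state();print(s['time'],s['tool_pos'],s['contact_force'],s['gripper_width'],totool([.476,.1,.133]),s['q'])
a=cv2.imread('pics/s3.png');cv2.imwrite('pics/s3z.png',cv2.resize(a[150:290,180:320],None,fx=4,fy=4,interpolation=cv2.INTER_CUBIC))
E
```

```text
7.0 [0.47588255 0.09894522 0.13372039] [-0.90574808 -0.46945272 -2.15854618] 0.05905593171101643 [-0.28969656 -1.02209212  0.71884201] [ 1.16188174e-01  1.88111119e-01  2.04030121e+00 -1.62144178e-03
  9.14111192e-01  2.07547757e+00]
```

View pics/w3.png

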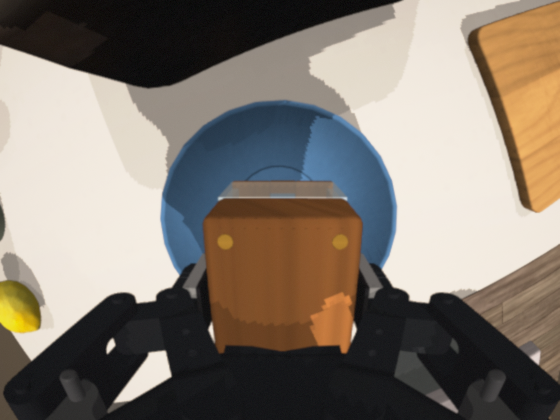

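View pics/s3z.png

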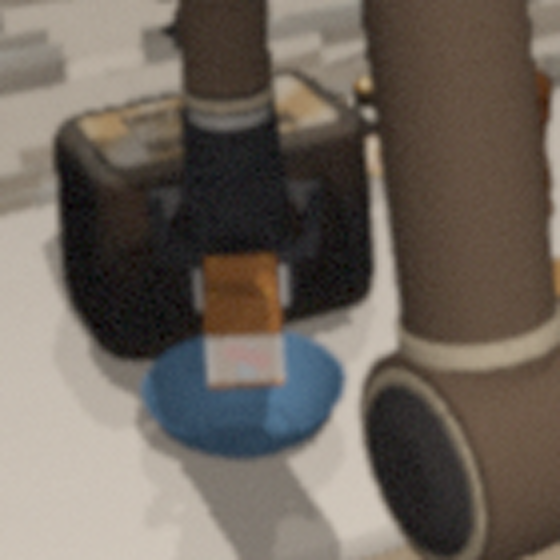

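View pics/t3.png

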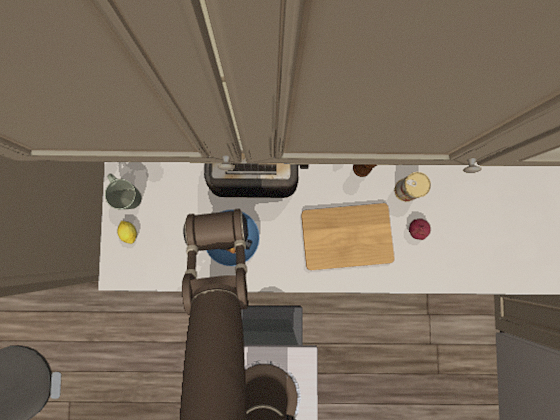

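The box is centred over the bowl, clear of the toaster. In the scene view the token shows red through the clear wall, near zoom px (245,360). Next is a short shake across the slot.

Call:
play_rows --pt "0 -1 5 0" --pt "0 20 5 0" --pt "0 -24 5 0" --pt "0 22 5 0" --pt "0 -24 5 0" --pt "0 22 5 0" --pt "0 -24 5 0" --pt "0 -1 5 0" --pt "0 -1 5 0"

```text
time: 7.9
tool_pos: [0.4754, 0.099, 0.1282]
tcp_rot: [0.001, 0.981, -0.193, -0.001]
contact_force: [-0.4, -0.3, -2.3]
gripper_width: 0.0589
```

```bash
cat > look.py <<'E'
from h import *
import sys
n=sys.argv[1]
snap('scene','s'+n);s=robot.state();print(s['time'],s['tool_pos'],s['contact_force'],s['gripper_width'],totool([.476,.1,.128]),s['tcp_rot'])
a=cv2.imread(f'pics/s{n}.png');cv2.imwrite(f'pics/s{n}z.png',cv2.resize(a[200:275,200:285],None,fx=8,fy=8,interpolation=cv2.INTER_CUBIC))
E
python3 look.py 4
```

```text
7.95 [0.47583079 0.09940077 0.12841247] [ 0.53621001  0.37888447 -2.84756462] 0.05888188086192507 [-0.07016041 -0.61947633  0.41129676] [ 8.94675285e-04  9.81167123e-01 -1.93157562e-01 -6.57305920e-04]
```

View pics/s4z.png

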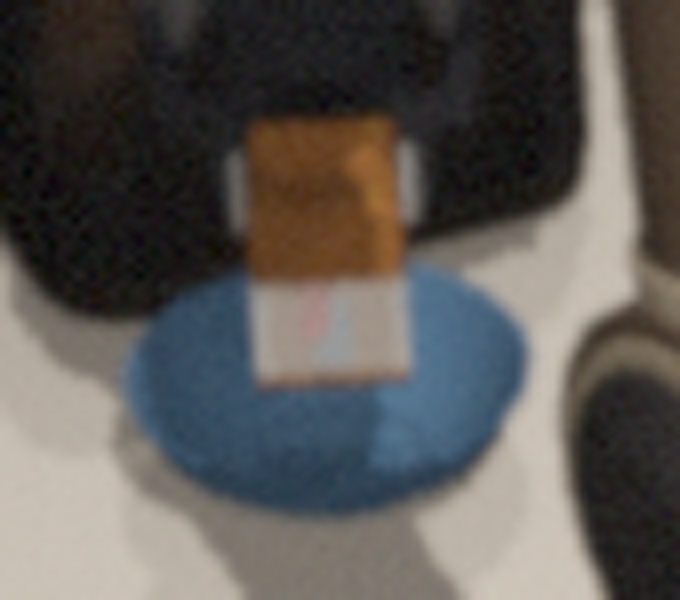

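The scene zoom shows the token lying along the box x axis at zoom px (315,312), just left of the bluish slot at (340,330). A soft start to the right with an abrupt stop should slide it rightward into the slot.

Call:
play_rows --pt "0 -10 0 0" --pt "0 -22 0 0" --pt "0 -28 0 0" --pt "0 -25 0 0" --pt "0 -16 0 0" --pt "0 0 0 0" --pt "0 24 0 0" --pt "0 24 0 0" --pt "0 24 0 0" --pt "0 24 0 0"

```text
time: 8.95
tool_pos: [0.4669, 0.0769, 0.1287]
tcp_rot: [0.001, 0.981, -0.194, -0.0]
contact_force: [-0.0, 0.7, -2.0]
gripper_width: 0.0591
```

```bash
python3 look.py 5
```

```text
9.0 [0.46704502 0.07713017 0.12867405] [-0.02547773 -0.08817171 -2.59385917] 0.05930898814256022 [ -0.39001115 -24.55846695   0.63610244] [ 7.25264194e-04  9.81134265e-01 -1.93325938e-01 -3.30683148e-04]
```

View pics/s5z.png

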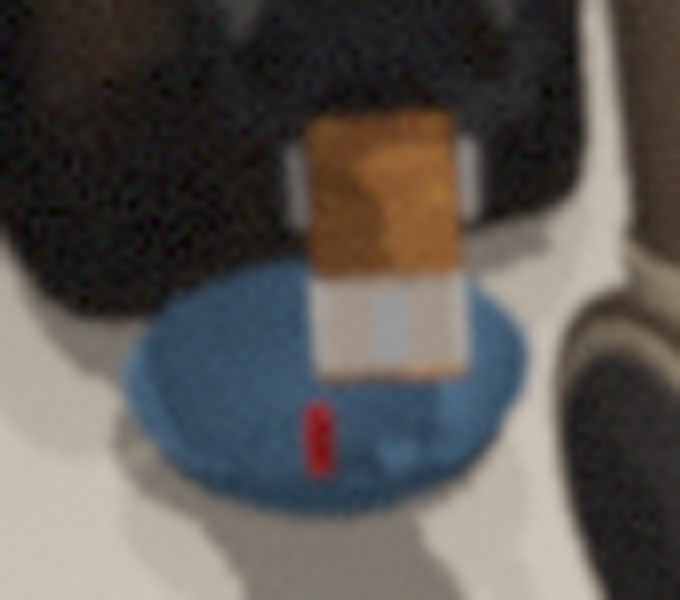

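The token is in the bowl at zoom px (320,440) and the chamber is empty. Next I'll lift and carry the box back.

Call:
play_rows --pt "0 0 -3 0" --pt "0 0 -11 0" --pt "0 0 -22 0" --pt "1 4 -31 0" --pt "4 13 -36 0" --pt "10 30 -37 0" --pt "20 55 -37 0" --pt "33 84 -37 0" --pt "47 114 -37 0" --pt "61 144 -37 0"

```text
time: 10.0
tool_pos: [0.4687, -0.081, 0.1664]
tcp_rot: [0.001, 0.981, -0.193, 0.0]
contact_force: [0.7, -1.0, -2.8]
gripper_width: 0.0587
```

```bash
python3 - <<'E'
from h import *
s=robot.state();print(s['time'],s['tool_pos'],totool([.4885,-.2215,.087]),s['tcp_rot'])
E
```

```text
10.0 [ 0.46866811 -0.08102895  0.16644936] [ 71.5881919  122.32295813  79.6859186 ] [ 8.68077061e-04  9.81147274e-01 -1.93259596e-01  4.34214485e-05]
```

Call:
play_rows --pt "14 26 0 0" --pt "28 50 0 0" --pt "42 73 0 0" --pt "54 93 0 0" --pt "64 109 0 0" --pt "70 119 0 0" --pt "71.5 122 4 0" --pt "71.5 122 14 0" --pt "71.5 122 28 0" --pt "71.5 122 42 0"

```text
time: 11.0
tool_pos: [0.4879, -0.2198, 0.123]
tcp_rot: [0.001, 0.981, -0.193, -0.001]
contact_force: [-0.4, 0.7, -2.1]
gripper_width: 0.059
```

```bash
python3 - <<'E'
from h import *
s=robot.state();print(s['time'],s['tool_pos'],s['contact_force'],totool([.4885,-.2215,.087]),s['tcp_rot'],s['dq'])
snap('wrist','w6')
E
```

```text
11.0 [ 0.48787442 -0.21984884  0.12299277] [-0.37972712  0.73192294 -2.12553248] [ 1.24852604  1.24610176 35.99285445] [ 5.03120828e-04  9.81246498e-01 -1.92755073e-01 -7.33493371e-04] [-0.00058169  0.21536667  0.0769163  -0.00469837 -0.2837997  -0.0006025 ]
```

View pics/w6.png

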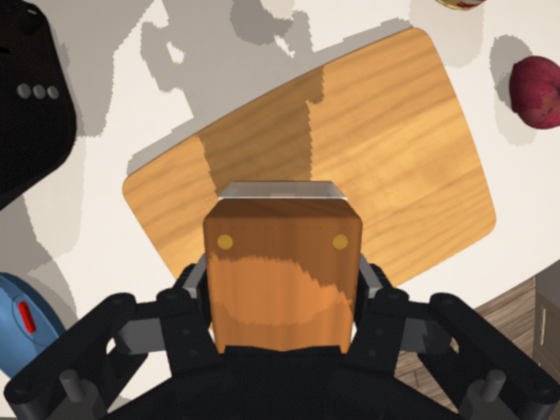

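The box hasn't shifted in the grip and sits over the board. The token shows in the bowl at (27,316). Lowering gently.

Call:
play_rows --pt "1 1 10 0" --pt "1 1 20 0" --pt "1 1 27 0" --pt "1 1 31 0" --pt "1 1 33 0" --pt "1 1 35 0" --pt "1 1 36 0" --pt "1 1 36 0"

```text
time: 11.85
tool_pos: [0.4866, -0.2204, 0.0862]
tcp_rot: [-0.0, 0.981, -0.193, -0.003]
contact_force: [-3.9, 2.1, 7.5]
gripper_width: 0.0587
```

Contact force is +7.5 N upward, so the box is seated. Opening the gripper.

Call:
play_rows --pt "0 0 0 0" --pt "0 0 0 0" --pt "0 0 0 0" --pt "0 0 0 0" --pt "0 0 0 0" --pt "0 0 0 0" --gripper 1

```text
time: 12.45
tool_pos: [0.4866, -0.2203, 0.0861]
tcp_rot: [-0.0, 0.981, -0.193, -0.003]
contact_force: [-0.3, 0.1, 1.1]
gripper_width: 0.0854
```

Call:
play_rows --pt "0 0 -4 0" --pt "0 0 -14 0" --pt "0 0 -30 0" --pt "0 0 -50 0" --pt "0 0 -75 0" --pt "0 0 -105 0" --pt "0 0 -130 0" --pt "0 0 -148 0" --pt "0 0 -155 0" --pt "0 0 -155 0"

```text
time: 13.45
tool_pos: [0.4883, -0.221, 0.2428]
tcp_rot: [0.0, 0.981, -0.193, -0.002]
contact_force: [0.0, 0.3, 0.5]
gripper_width: 0.0855
```

```bash
python3 look.py 7; python3 - <<'E'
from h import *
snap('wrist','w7');snap('top','t7')
C=None
r=robot.place_of('box_grip','wrist');print([(a['p'],atz('wrist',a['xy'],.09)) for a in r])
E
```

```text
13.5 [ 0.48755073 -0.22055927  0.24141862] [ 0.70231654 -0.12821977 -0.43220836] 0.08557787785795704 [-131.30611393 -292.46965349  113.91071855] [-1.25964966e-04  9.81245811e-01 -1.92739668e-01 -2.83958531e-03]
[(0.98, array([ 0.48244166, -0.21848595,  0.09      ]))]
```

View pics/w7.png

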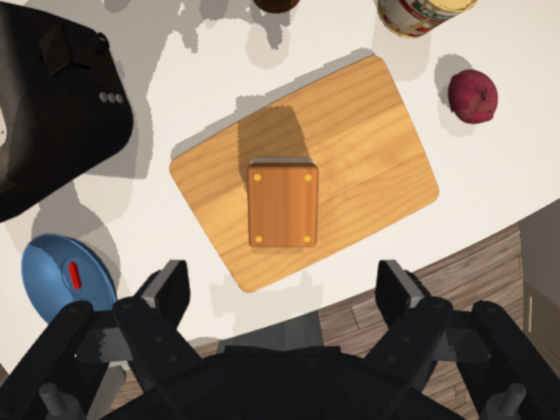

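View pics/t7.png

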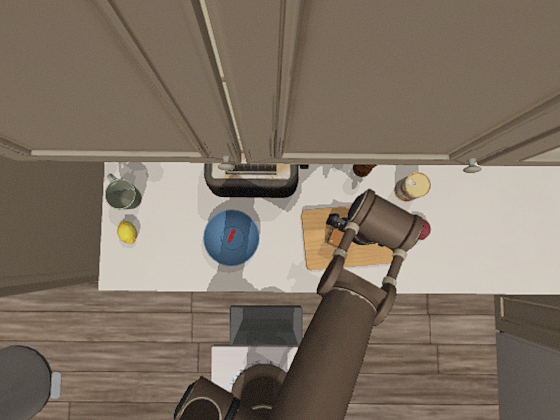

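View pics/s7z.png

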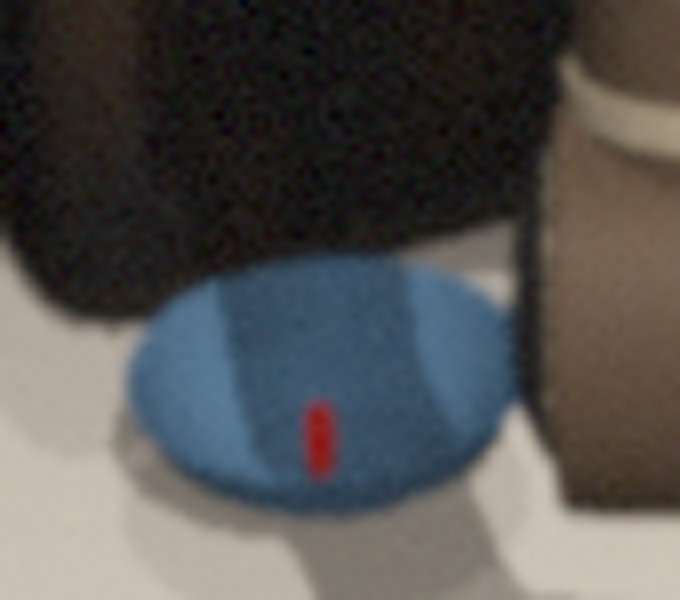

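The box is upright on the board at (285,205) in the wrist view, with the gripper clear of it. The token is in the bowl at (232,236) in the top view, and the bowl hasn't moved. Handing in.

```bash
python3 -c "
from bench import robot
print(robot.job_done(), robot.state()['time'])"
```

```text
the job is handed in; nothing more can be done
the job is handed in; nothing more can be done
```

The red token is in the blue bowl, and the chore box is back on the chopping board, slot-down at its old spot. I handed the job in at about 13.6 s of the 72 s allowed.

- **What I did:** I gripped the box across its width and carried it gently to the bowl. A sideways shake turned the token along the slot. A soft start with an abrupt stop then slid it over the slot, and it dropped into the bowl.
- **Last checks:** The pictures show the token lying in the bowl. The bowl and the bystanders I could see (tin, onion, mug, lemon) are where they were. The box stands upright and the open gripper is about 15 cm above it. The highest contact force I read was about 7.5 N, when the box met the board.
- **Small disagreement:** The network puts the box about 5 mm nearer the robot than at the start, while the gripper pose at release was within 2–3 mm of the pick-up pose. Either way the box is well inside the board.

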